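# Pin the idle leaf, free the sagging bolt and hold the sample guard's gate ajar

## Task

The tube guard on the bench has two leaves: first secure its left leaf by taking the loose yellow-handled pin from its stand and dropping it fully home through the leaf's strap and the guard's header. Then lift the sagging bolt by its red-topped knob so that its toe clears the bent keeper, draw it right back out of the keeper, and pull the right leaf (the self-closing gate) ajar, to about 30 degrees. Finish still holding the gate steadily there, with the pin still home, and leave the other things on the bench where they are.

Things in the scene. Friction and masses are not known exactly. Their poses are not given: they have to be found in the camera images.
- cage: Fixed clear tube guard, 164 x 356 mm, roof top 146 mm high. Origin: centre of its underside; z up, x from its front (two blue leaves, facing the robot) to its back, y left. Turned up to 0.22 rad. Leaves: 8 mm thick, in the plane x = -78 mm, 12 to 144 mm high, meeting at y = 0. Bolt, guides and keeper stand in front, x = -110 to -82 mm, no higher than 149 mm but for the bolt's knob.
- idle_leaf (a joint): Left leaf (cage y > 0), hinged upright at its outer edge (cage x = -78, y = +170 mm); rad, 0 = shut (so at the start), grows as it swings out towards the robot, up to 0.9. Only slight friction (0.03 N m) holds it until it is pinned.
- pin_hole (a point): Centre of the mouth of the upright 13 mm hole in the left leaf's steel strap (44 mm wide, 6 mm thick), on its upper face, 153.5 mm above the bench; cage x = -46, y = +85 mm while the leaf is shut. An equal hole in the 6 mm aluminium header lies right beneath, 1.5 mm lower than the strap; below that it is free.
- pin: Loose pin, about 80 g: steel shank 10 mm thick, 36 mm long, tip tapered to 7 mm; collar 22 mm wide, 4 mm thick; above it a yellow round handle 14 mm thick, ending 50 mm above the collar's underside. Origin: centre of the collar's underside; z towards the handle. Home: collar rests on the strap. Starts upright in its stand, collar on the stand's top, 45 mm high.
- pin_stand: Fixed grey plastic block 50 x 50 x 45 mm with a 13 mm hole, 40 mm deep, in its top, in which the pin stands at the start. Origin: centre of its underside.
- knob (a point): Point on the axis of the bolt's upright knob, 173 mm above the bench with the bolt down. The round stem is 13 mm thick and free from 152 to 193 mm above the bench (bolt down); on it a red cap 17 mm wide reaches up to 204 mm. Moves with bolt and gate.
- bolt: Steel bolt, round rod 10 mm thick, 141 mm long, in front of the gate along its width, 118 mm above the bench when down; a toe at its left end, turned down to 15 mm below the rod's axis, hangs behind the bent-up lip of the open-topped brass keeper on the left leaf. Origin: on the rod's axis under the knob; y along the rod to the toe, z up. Lifted mass 120 g.
- bolt_draw (a joint): How far the bolt is drawn back along itself, away from the left leaf towards the gate's hinge; m, 0 = fully shot, up to 0.044; friction about 1.2 N. Starts at 0 to 0.006. With the bolt down the toe strikes the keeper's lip at about 0.012. The toe is past the lip at 0.025 and out of the keeper, freeing the gate, from 0.028.
- bolt_lift (a joint): How far the bolt is lifted in its worn, too tall guides; m, 0 = sagging (by its own weight), up to 0.016 (stop). The toe clears the lip from 0.009.
- gate_swing (a joint): Right leaf (y < 0), the gate, hinged on an upright axis at its outer edge; rad, 0 = shut, grows as it swings out towards the robot (turning counter-clockwise seen from above), up to 1.3. A spring shuts it: 0.15 N m when shut, 0.3 N m at 0.5 rad, i.e. about 3 N at the knob.
- gate_hinge (a point): Point on the gate's hinge axis, 78 mm in front of and 170 mm to the right of the guard's centre (cage x = -78 mm, y = -170 mm), 146 mm above the bench. With the gate shut and the bolt shot, the knob stands at cage x = -96 mm, y = -32 mm.
- gate: The gate itself: blue frame 168 mm wide, 12 to 144 mm high, clear pane; it carries the bolt. Origin: on the hinge axis at bench height; y runs along the gate from the hinge to its free edge, z up; x from its front to its back.
- tape_roll: Bystander: roll of cream tape, 62 mm across, 18 mm high; leave alone.
- timer: Bystander: white bench timer, 60 x 66 x 19 mm; leave alone.
- reagent_c: Bystander: amber bottle with black cap, 44 mm across, 92 mm tall; leave alone.
- dropper_a: Bystander: small white dropper bottle with blue cap, 27 mm across, 66 mm tall; leave alone.
Mind the look-alikes: they are no part of the job. What is shaped like the pin but orange is not meant.

How it is judged:
By the outcome, as a careful person would: the job done as asked, in the order asked, and still so for the second after the job is handed in, while the arm keeps its last pose, push and grip.
It also fails if it takes over 51 s, if anything falls off the work surface, if the arm or the gripper's body presses on something with over 40 N, if the wrist force passes 120 N, or if a joint passes its speed limit or range.

## Robot

A 6-joint arm with a two-finger parallel gripper is mounted at the origin on a cart in front of the work surface, level with it; the furniture and walls round the work are solid. World frame = base frame: x ahead of the robot, y to its left, z up, the work surface at z = 0. Lengths are in m, angles in rad, forces in N, time in s.
With the tool pointing down it reaches from about 0.425 to 1.125 m from the base axis. Payload 14.9 kg.
Tool frame: the origin (TCP) lies midway between the tips of the shut fingers; the grasp point (between the pads) lies 19 mm behind it (env.grip_depth is the distance from the TCP to the grasp point, in m); x points along the fingers, z is the direction in which the jaws open and shut, and the axes are right-handed (so a half turn about x gives the same grasp; the last joint's range is limited). The gripper opens to 91 mm and grips with 3 to 60 N. Pads are 32 mm wide; open, the fingers measure 118 mm over their backs; the gripper's body (76 mm by 178 mm) begins 60 mm behind the grasp point.
Start: joints at [-1.202, 0.379, 1.734, -0, 1.028, -0.033], TCP at [0.274, -0.644, 0.214] pointing down, gripper open.
Joint ranges: [-2.77, 2.77], [-0.74, 2.19], [0, 2.66], [-1.06, 4.2], [0.31, 2.87], [-3.08, 3.08]. Speed limits (rad/s): [1.89, 1.89, 2.39, 3.14, 3.14, 3.14].

## Interface

Orientations are given as a unit quaternion [w, x, y, z].
In Python, from rig import env gives the robot as it stands.
- The arm moves only by the tool arm_command, never from a script. Its argument "increments" is one flat list of numbers, 4 for each row, row after row: the shift along the tool's x, y, z scaled (see below), then the turn about the tool's x scaled (see below). A call has 1 to 12 rows; each row shifts and turns the commanded pose from where the row before left it, along the tool's axes as they then stand; what a row does not reach is not made up. The controller multiplies each number of a shift by 20 cm and each number of a turn by 120 degrees. A row lasts 1/10 s, in which the tool goes at most 50 mm and 8.59 degrees, less where a joint would pass 70% of its speed; a pose out of reach is approached as far as the arm can. A call with a number of a shift or a turn outside -1 to 1 is refused whole. A call with a gripper value outside its range is refused whole. "fingers" is the closure, from 0 (fully open) to 1 (shut), set as the call begins (left out, the last holds). The fingers move at their own pace and stop on an object; "grip_force" is the grip in N (left out, the last holds). Time passes only in rows, so rows that do not move let the fingers close. It gives the time, the measured TCP pose, the force and the opening at its end, in the units of the state.
- env.observe(): the state, without advancing time (a new reading comes with each control period).
- env.camera(name): name is "scene" or "top" or "wrist"; returns (picture, depth): 480x640x3 uint8, red, green, blue; 480x640 float32, m along the optical axis (not along the pixel's ray), 0 where there is no reading.
- env.camera_info(name): a dict with "mtx" (3x3 intrinsics, pixels), "xyz" and "attitude" of the camera in the world; the wrist camera has in their place "T_tool_cam" (4x4, takes a point from camera to tool coordinates, whose origin is the TCP and whose axes are the tool frame's). Camera axes: x right, y down, z forward; pixel columns grow to the right and rows downward; lengths in m; the calibration is good to about 2 mm. A picture is of the moment at which its call begins: read the wrist's pose just before it. camera_info takes no time and is no camera call.
- env.sign_off(): hands the job in, once; it reports no verdict.
Trained networks look in the newest picture that a camera, given by its name, has taken for a name from the list of things; names that differ only in an ending like _2 or _b are one class to them, and where a whole thing is asked for, a point or a joint stands for the part that bears it (a point fixed in the world has none). Each returns a list of dicts, best first, with "p" (0 to 1); they miss things now and then, are a little off and sometimes report something else, mostly with a low value. They report only what shows in the picture. A call takes as long as a camera call. They do not tell look-alikes from the thing itself.
- env.regions_of(camera, query): "mask" (480x640 bool, what is visible of it) and "xy" ([column, row] in pixels, amid what is visible of it).
The state is a dict: "t": time; "joint_pos": joint angles; "joint_velocities": joint speeds; "tau": joint torques, N m; "tcp_pos": TCP position; "eef_rot": TCP orientation; "contact_force": force on the tool from outside, world axes, zero at the start; "ft_torque": the same for the moment, N m; "width": finger opening in m.
Only numpy, scipy, OpenCV 4.12 (cv2) and the standard library are available. Lean on these libraries where they do the work, as an engineer would, in place of code of your own. Each camera call takes 0.05 s, during which the arm holds its last target.

## Working session

There is one attempt and no reset: what is moved stays moved. The work goes in short steps, Python scripts to look and compute and a tool call to move; the robot and the scene stay as the last step left them, time stands still between calls to the robot, and variables do not carry over. Pictures are saved under pics/ and viewed, and the job is handed in when it is done.

Besides the shell and the picture viewer there is one more tool, called after ">>>" as name(argument=value, ...) on one line, values as JSON. arm_command: Moves the arm, as the interface text tells. Its arguments: {"type":"object","properties":{"increments":{"type":"array","items":{"type":"number","minimum":-1,"maximum":1}},"fingers":{"type":"number"},"grip_force":{"type":"number"}},"required":["increments"]}

```bash
ls; mkdir -p pics; python3 - <<'E'
from rig import env
import cv2,numpy as np
print(env.observe())
for n in ["scene","top"]:
    p,d=env.camera(n); cv2.imwrite(f"pics/{n}0.png",p[:,:,::-1]); np.savez(f"pics/{n}0.npz",p=p,d=d)
    print(n,env.camera_info(n))
print(env.camera_info("wrist"), env.grip_depth)
E
```

```text
pics
{'t': 0.0, 'joint_pos': array([-1.20231146e+00,  3.79412431e-01,  1.73477171e+00, -3.36350314e-05,
        1.02847034e+00, -3.33168237e-02]), 'joint_velocities': array([ 4.26209133e-05,  6.65276170e-04, -1.93674829e-03,  7.82824054e-04,
       -1.53050453e-03,  1.57375271e-03]), 'tau': array([-1.18094380e-03, -7.63715744e+01, -4.34373450e+01,  6.50609960e-02,
        4.23878292e-02, -2.60707509e-05]), 'tcp_pos': array([ 0.27359202, -0.64390094,  0.21329004]), 'eef_rot': array([ 0.58941107,  0.39037152,  0.59003489, -0.3899532 ]), 'contact_force': array([-0.14155106, -0.30964152,  0.40530942]), 'ft_torque': array([ 0.00626763, -0.03009337, -0.02908674]), 'width': 0.09118181290996054}
scene {'mtx': array([[581.78266309,   0.        , 329.18007272],
       [  0.        , 581.78266309, 234.0309279 ],
       [  0.        ,   0.        ,   1.        ]]), 'xyz': array([-0.25042633,  0.98571874,  0.7223305 ]), 'attitude': array([ 0.17140564, -0.25947275,  0.80037236, -0.51254081])}
top {'mtx': array([[619.2176883 ,   0.        , 313.39112459],
       [  0.        , 619.2176883 , 233.42083391],
       [  0.        ,   0.        ,   1.        ]]), 'xyz': array([ 0.33876165, -0.07869011,  2.09170493]), 'attitude': array([ 0.04053177, -0.69882741,  0.71353207, -0.02948572])}
{'mtx': array([[392.66512902,   0.        , 317.77931614],
       [  0.        , 392.66512902, 245.92685264],
       [  0.        ,   0.        ,   1.        ]]), 'T_tool_cam': array([[ 5.63630280e-04, -2.71428730e-01,  9.62458377e-01,
        -1.71517893e-01],
       [-3.59501740e-04, -9.62458522e-01, -2.71428560e-01,
         7.62858804e-02],
       [ 9.99999777e-01, -1.93020105e-04, -6.40049867e-04,
        -5.70883255e-04],
       [ 0.00000000e+00,  0.00000000e+00,  0.00000000e+00,
         1.00000000e+00]])} 0.0188
```

View pics/scene0.png

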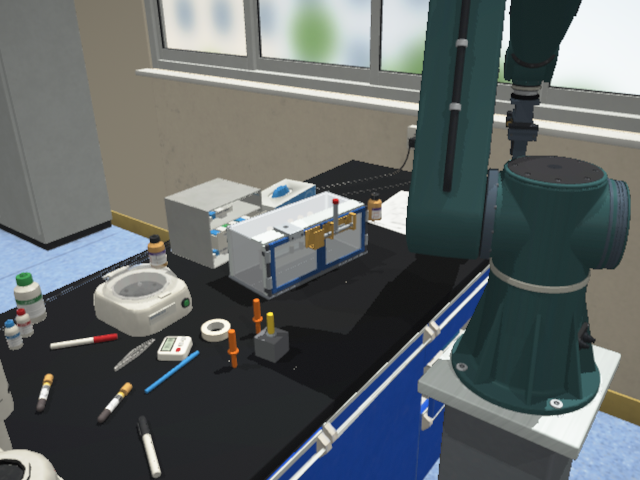

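View pics/top0.png

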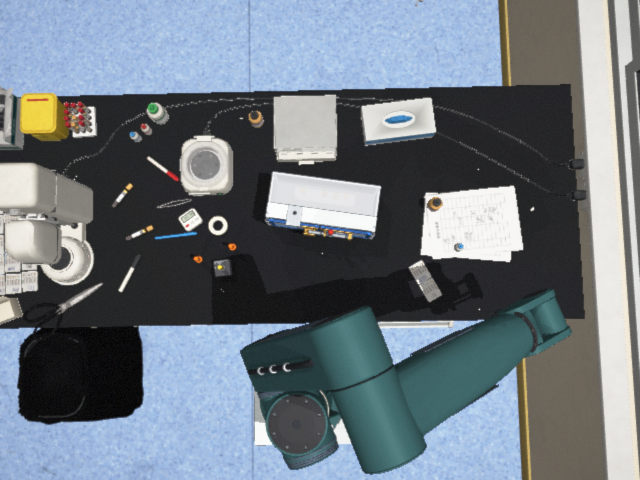

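The scene picture shows the guard at about (300,240), the yellow pin in its grey stand at (270,330), and two orange decoys at (233,347) and (257,315). In the top view the stand is at (222,267) and the guard at (323,205).

```bash
cat > h.py <<'E'
from rig import env
import numpy as np,cv2
from scipy.spatial.transform import Rotation as R
def rot(q): return R.from_quat([q[1],q[2],q[3],q[0]]).as_matrix()
def cam(n,save=None):
    s=env.observe(); p,d=env.camera(n); i=env.camera_info(n)
    if n=="wrist":
        T=np.eye(4);T[:3,:3]=rot(s["eef_rot"]);T[:3,3]=s["tcp_pos"];T=T@i["T_tool_cam"]
    else:
        T=np.eye(4);T[:3,:3]=rot(i["attitude"]);T[:3,3]=i["xyz"]
    if save: cv2.imwrite(f"pics/{save}.png",p[:,:,::-1]); np.savez(f"pics/{save}.npz",p=p,d=d,T=T,K=i["mtx"])
    return p,d,T,i["mtx"]
def world(d,T,K):
    v,u=np.mgrid[:480,:640]; X=np.stack([(u-K[0,2])/K[0,0]*d,(v-K[1,2])/K[1,1]*d,d],-1)
    W=X@T[:3,:3].T+T[:3,3]; W[d<=0]=np.nan; return W
def rayz(u,v,z,T,K):
    r=T[:3,:3]@np.array([(u-K[0,2])/K[0,0],(v-K[1,2])/K[1,1],1]); return T[:3,3]+r*(z-T[2,3])/r[2]
def proj(P,T,K):
    c=T[:3,:3].T@(np.asarray(P)-T[:3,3]); return (K@c)[:2]/c[2]
E
python3 - <<'E'
from h import *
for n in ["top","scene"]:
    p,d,T,K=cam(n,n+"1"); W=world(d,T,K)
    for q in ["pin","pin_stand","cage","knob","bolt","idle_leaf","gate"]:
        for r in env.regions_of(n,q)[:4]:
            m=r["mask"]&(d>0); w=W[m]
            print(n,q,round(r["p"],2),np.round(r["xy"]),m.sum(), np.nanmedian(w,0).round(3), np.nanpercentile(w,[2,98],0).round(3).tolist())
    if n=="top":
        m=(W[...,2]>.135)&(W[...,2]<.16)&(W[...,1]>-.4)&(W[...,1]<.2)&(W[...,0]>.5)&(W[...,0]<1.0)
        print(m.sum(),np.nanmean(W[m],0)); print(cv2.minAreaRect((W[m][:,:2]*1000).astype(np.float32)))
p=cv2.imread("pics/top0.png")[150:290,170:400]; cv2.imwrite("pics/topc.png",cv2.resize(p,None,fx=3.4,fy=3.4,interpolation=2))
p=cv2.imread("pics/scene0.png")[170:390,190:410]; cv2.imwrite("pics/scenec.png",cv2.resize(p,None,fx=2.7,fy=2.7,interpolation=2))
E
```

```text
top pin_stand 0.77 [228. 268.] 228 [0.434 0.252 0.043] [[0.41, 0.23, 0.001], [0.46, 0.281, 0.056]]
top pin_stand 0.74 [330. 233.] 119 [ 0.531 -0.105  0.123] [[0.522, -0.151, 0.026], [0.543, -0.042, 0.208]]
top cage 0.63 [324. 208.] 6037 [ 0.62  -0.082  0.144] [[0.528, -0.247, 0.007], [0.716, 0.086, 0.157]]
top bolt 0.72 [330. 234.] 130 [ 0.531 -0.104  0.123] [[0.522, -0.15, 0.008], [0.548, -0.052, 0.209]]
top idle_leaf 0.64 [294. 220.] 549 [0.573 0.007 0.145] [[0.534, -0.059, 0.004], [0.617, 0.087, 0.162]]
top gate 0.74 [340. 233.] 533 [ 0.535 -0.141  0.127] [[0.519, -0.238, -0.002], [0.555, -0.048, 0.202]]
5818 [ 0.65762747 -0.0767589   0.14655702]
((749.5814819335938, -92.67851257324219), (357.8663024902344, 459.1192626953125), 84.55196380615234)
scene pin 0.69 [235. 346.] 276 [0.462 0.341 0.047] [[0.456, 0.276, -0.0], [0.538, 0.347, 0.086]]
scene pin 0.52 [255. 315.] 237 [0.502 0.228 0.048] [[0.496, 0.137, -0.002], [0.589, 0.236, 0.086]]
scene pin 0.46 [267. 327.] 192 [0.431 0.264 0.069] [[0.425, 0.252, 0.046], [0.445, 0.269, 0.095]]
scene pin_stand 0.72 [272. 345.] 863 [0.421 0.277 0.031] [[0.408, 0.234, 0.001], [0.458, 0.287, 0.047]]
scene pin_stand 0.47 [337. 220.] 229 [ 0.528 -0.099  0.15 ] [[0.521, -0.15, 0.115], [0.536, -0.072, 0.204]]
scene cage 0.81 [295. 244.] 10353 [ 0.576 -0.01   0.11 ] [[0.525, -0.231, 0.006], [0.723, 0.104, 0.153]]
scene cage 0.42 [336. 222.] 239 [ 0.528 -0.1    0.148] [[0.521, -0.15, 0.116], [0.538, -0.092, 0.204]]
scene knob 0.83 [336. 226.] 266 [ 0.529 -0.098  0.141] [[0.521, -0.152, 0.115], [0.538, -0.065, 0.204]]
scene bolt 0.84 [339. 220.] 229 [ 0.529 -0.098  0.148] [[0.521, -0.148, 0.116], [0.538, -0.068, 0.203]]
scene idle_leaf 0.83 [293. 256.] 2997 [0.569 0.021 0.091] [[0.531, -0.058, 0.016], [0.606, 0.106, 0.154]]
scene gate 0.95 [344. 235.] 2109 [ 0.537 -0.141  0.083] [[0.518, -0.229, 0.017], [0.554, -0.07, 0.184]]
```

View pics/topc.png

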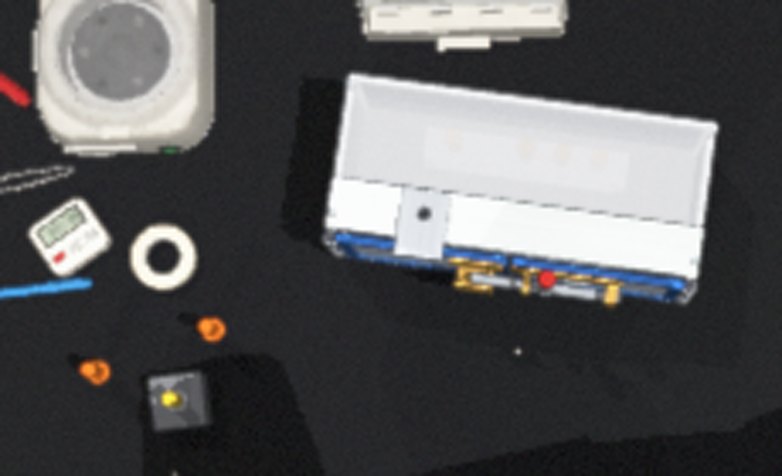

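View pics/scenec.png

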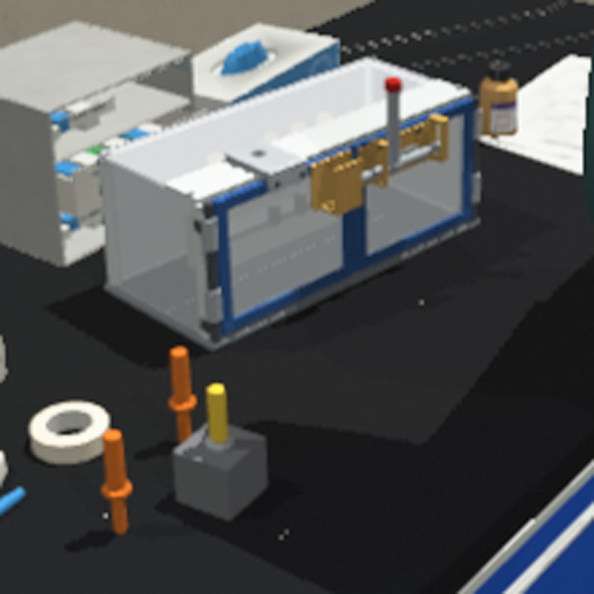

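```bash
cat >> h.py <<'E'
def plan(target,yaw=None,n=None):
    """print move in tool units; yaw = desired world angle of tool z (mod pi)"""
    s=env.observe(); Rm=rot(s["eef_rot"]); d=Rm.T@(np.asarray(target)-s["tcp_pos"])
    print("tcp",s["tcp_pos"].round(4),"yaw z",np.degrees(np.arctan2(Rm[1,2],Rm[0,2])).round(2),"xaxis",Rm[:,0].round(4),"w",round(s["width"],4),"F",s["contact_force"].round(2),"t",round(s["t"],2))
    print(" total tool shift units",(d/.2).round(4),"norm mm",np.linalg.norm(d)*1e3)
E
python3 - <<'E'
from h import *
print(rot(env.observe()["eef_rot"]).round(3))
plan([.46,-.12,.36])
T=np.load("pics/top1.npz");K=T["K"];d=T["d"];T=T["T"]
W=world(d,T,K)
k=rayz(330.9,232.4,.204,T,K);h=rayz(294.7,212.6,.1535,T,K);pp=rayz(170/3.4+170,399/3.4+150,.095,T,K)
print(k,h,pp)
v=h-k; print(np.degrees(np.arctan2(v[1],v[0])-np.arctan2(117,50)))
E
```

```text
[[ 0.     0.92   0.391]
 [-0.     0.391 -0.92 ]
 [-1.     0.     0.   ]]
tcp [ 0.2738 -0.6443  0.2139] yaw z -66.98 xaxis [ 0. -0. -1.] w 0.0909 F [-0.29 -0.07 -0.33] t 0.9
 total tool shift units [-0.7303  1.8821 -2.0485] norm mm 575.2236725068134
[ 0.52866781 -0.10473177  0.204     ] [0.59905511 0.00739495 0.1535    ] [0.43390711 0.25451244 0.095     ]
-8.978994091816194
```

```bash
python3 - <<'E'
from h import *
plan([.55,-.05,.36])
E
```

```text
tcp [ 0.2738 -0.6443  0.2139] yaw z -66.98 xaxis [ 0. -0. -1.] w 0.0909 F [-0.29 -0.07 -0.33] t 0.9
 total tool shift units [-0.7303  2.4332 -2.1947] norm mm 671.4190942008742
```

>>> arm_command(increments=[-0.05,0.1,-0.09,0,-0.06,0.16,-0.14,0,-0.06,0.16,-0.14,0,-0.06,0.16,-0.15,0,-0.06,0.16,-0.15,0,-0.06,0.16,-0.15,0,-0.06,0.16,-0.15,0,-0.06,0.16,-0.15,0,-0.06,0.16,-0.15,0,-0.05,0.16,-0.15,0,-0.05,0.16,-0.15,0,-0.05,0.16,-0.15,0])

```text
t: 2.1
tcp_pos: [0.482, -0.1805, 0.3507]
eef_rot: [0.59, 0.39, 0.589, -0.39]
contact_force: [0.9, -0.8, -0.3]
width: 0.0914
```

>>> arm_command(increments=[0,0.16,-0.14,0,0,0.16,-0.14,0,0,0.16,-0.14,0,0,0.1,-0.1,0,0,0,0,0,0,0,0,0])

```text
t: 2.7
tcp_pos: [0.5476, -0.0408, 0.3499]
eef_rot: [0.59, 0.39, 0.59, -0.39]
contact_force: [-0.1, 0.3, -0.1]
width: 0.091
```

```bash
python3 - <<'E'
from h import *
plan([.55,-.05,.36])
p,d,T,K=cam("wrist","w1"); print(T[:3,3])
for q in ["knob","idle_leaf","bolt"]:
    for r in env.regions_of("wrist",q)[:3]: print(q,r["p"],np.round(r["xy"]),r["mask"].sum())
for P in [(.529,-.105,.204),(.599,.0074,.1535)]: print(proj(P,T,K))
E
```

```text
tcp [ 0.5476 -0.0408  0.3499] yaw z -66.9 xaxis [-2.e-04 -2.e-04 -1.e+00] w 0.091 F [-0.06  0.3  -0.08] t 2.7
 total tool shift units [-0.0507 -0.0072  0.047 ] norm mm 13.895442649447148
[ 0.6176271  -0.01031837  0.52135997]
knob 0.56 [371. 255.] 1603
knob 0.36 [21. 22.] 1992
idle_leaf 0.58 [289. 159.] 5707
bolt 0.77 [370. 258.] 1525
[378.87222045 278.45465581]
[292.01304811 146.73046328]
```

View pics/w1.png

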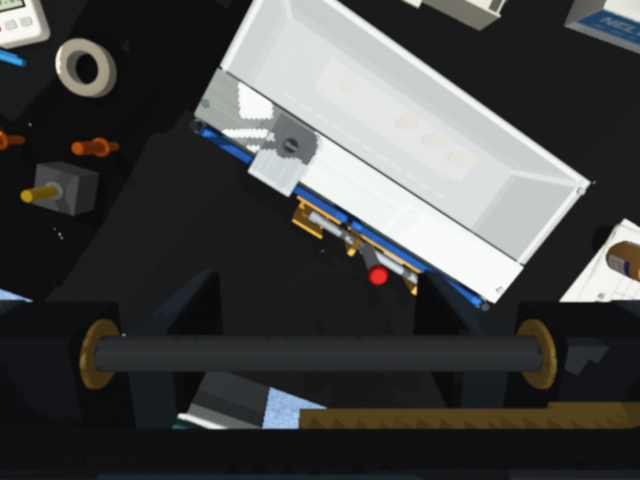

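The wrist view shows the red knob cap at (378,275), the strap's hole at (291,144), the bolt along (315,215)–(415,280), and the yellow pin at (40,190).

```bash
python3 - <<'E'
from h import *
from scipy.optimize import least_squares
f=np.load("pics/w1.npz");p,d,T,K=f["p"],f["d"],f["T"],f["K"]
hsv=cv2.cvtColor(p,cv2.COLOR_RGB2HSV)
red=((hsv[...,0]<8)|(hsv[...,0]>172))&(hsv[...,1]>180)&(hsv[...,2]>120); red[:,:340]=0;red[:,420:]=0
v,u=np.nonzero(red);print("red",u.mean(),v.mean(),red.sum(),u.min(),u.max(),v.min(),v.max())
g=cv2.cvtColor(p,cv2.COLOR_RGB2GRAY)[130:160,270:315]; 
cv2.imwrite("pics/hole.png",cv2.resize(p[110:200,240:340][:,:,::-1],None,fx=6,fy=6,interpolation=0))
k=rayz(u.mean(),v.mean(),.204,T,K);print("knob",k)
h=rayz(291,144.5,.1535,T,K);print("hole",h)
W=world(d,T,K)
# depth z of roof, strap
for (uu,vv) in [(430,225),(275,165),(378,275),(40,190)]: print(W[vv-2:vv+3,uu-2:uu+3].reshape(-1,3).mean(0).round(4))
vv=h-k;print(np.degrees(np.arctan2(vv[1],vv[0])-np.arctan2(117,50)),np.hypot(*vv[:2]),np.hypot(117,50))
E
```

```text
red 378.03225806451616 275.56854838709677 248 369 387 267 284
knob [ 0.53109767 -0.10320192  0.204     ]
hole [0.60045921 0.00898278 0.1535    ]
[ 0.5827 -0.1441  0.1466]
[0.5778 0.0156 0.1541]
[ 0.5317 -0.1028  0.2045]
[0.4402 0.2543 0.0789]
-8.588203536911935 0.13189553347117167 127.23600119463045
```

View pics/hole.png

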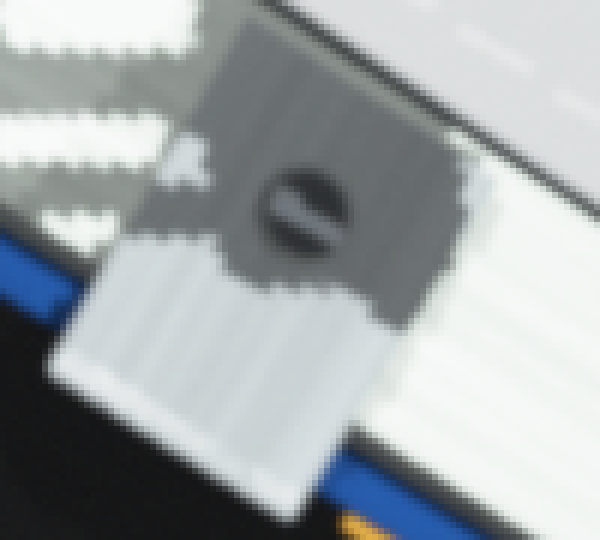

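```bash
python3 - <<'E'
from h import *
plan([.435,.257,.22])
E
```

```text
tcp [ 0.5474 -0.042   0.35  ] yaw z -67.05 xaxis [ 1.e-04 -1.e-04 -1.e+00] w 0.0912 F [ 0.21 -0.27 -0.61] t 2.9
 total tool shift units [ 0.6499  0.0653 -1.5957] norm mm 344.8412854017021
```

>>> arm_command(increments=[0,0,-0.15,0,0.02,0,-0.22,0,0.06,0.01,-0.22,0,0.09,0.01,-0.22,0,0.1,0.01,-0.22,0,0.1,0.01,-0.22,0,0.1,0.01,-0.2,0,0.1,0.01,-0.1,0,0.08,0.01,-0.04,0,0,0,0,0,0,0,0,0], fingers=0.5, grip_force=30)

```text
t: 4.0
tcp_pos: [0.4365, 0.2565, 0.2204]
eef_rot: [0.59, 0.39, 0.59, -0.39]
contact_force: [0.7, 0.4, -0.0]
width: 0.0457
```

```bash
python3 - <<'E'
from h import *
plan([.435,.257,.22])
p,d,T,K=cam("wrist","w2")
for r in env.regions_of("wrist","pin")[:4]: print(r["p"],np.round(r["xy"]),r["mask"].sum())
hsv=cv2.cvtColor(p,cv2.COLOR_RGB2HSV)
y=(hsv[...,0]>22)&(hsv[...,0]<34)&(hsv[...,1]>120)&(hsv[...,2]>90)
n,l,st,c=cv2.connectedComponentsWithStats(y.astype(np.uint8))
W=world(d,T,K)
for i in range(1,n):
    if st[i,4]>60: print(st[i],c[i],np.nanmedian(W[l==i],0),np.nanmax(W[l==i],0))
E
```

```text
tcp [0.4365 0.2565 0.2204] yaw z -67.01 xaxis [-1.e-04 -1.e-04 -1.e+00] w 0.0457 F [ 0.7   0.37 -0.04] t 4.0
 total tool shift units [ 0.0018 -0.006  -0.0054] norm mm 1.6465435429306117
0.8 [385. 167.] 581
0.76 [243. 158.] 595
0.56 [316. 227.] 546
[372 165  13  15  76] [376.5        173.44736842] [0.4962417  0.22711992 0.04083731] [0.50213339 0.23288731 0.04535972]
[385 164  16  17 209] [392.62679426 172.33014354] [0.50356161 0.223308   0.08636527] [0.50958565 0.22924821 0.088151  ]
[309 220  16  26 321] [316.72897196 232.91900312] [0.43803733 0.25864486 0.09447332] [0.44150331 0.26404284 0.09765963]
```

View pics/w2.png

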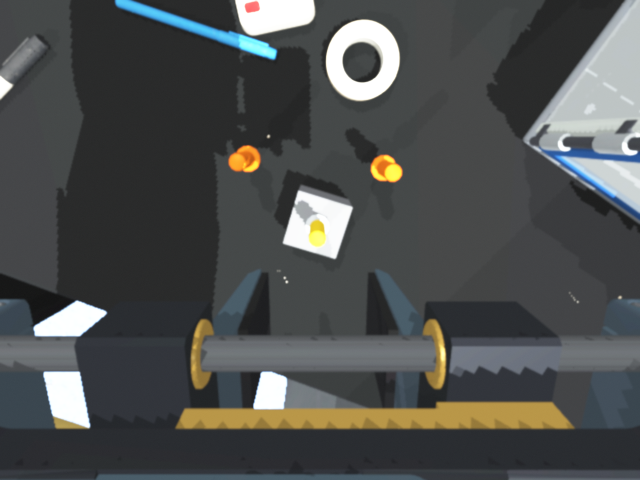

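The wrist view shows the yellow handle's top at (317,238), the collar around (318,222), and orange decoys at (243,158) and (388,168).

```bash
python3 - <<'E'
from h import *
f=np.load("pics/w2.npz");p,d,T,K=f["p"],f["d"],f["T"],f["K"]
W=world(d,T,K)
cv2.imwrite("pics/pinc.png",cv2.resize(p[180:265,270:365][:,:,::-1],None,fx=7,fy=7,interpolation=0))
m=np.zeros((480,640),bool);m[215:250,300:335]=1
mm=m&(W[...,2]>.091); v,u=np.nonzero(mm); print(u.mean(),v.mean(),mm.sum(),W[mm].mean(0), rayz(u.mean(),v.mean(),.095,T,K))
for u,v,z in [(317,238,.095),(318,224,.049)]: print(rayz(u,v,z,T,K))
E
```

```text
316.4586776859504 237.5785123966942 242 [0.43518421 0.25784063 0.09497419] [0.43519569 0.25784505 0.095     ]
[0.43504759 0.25732336 0.095     ]
[0.43621605 0.25696665 0.049     ]
```

View pics/pinc.png

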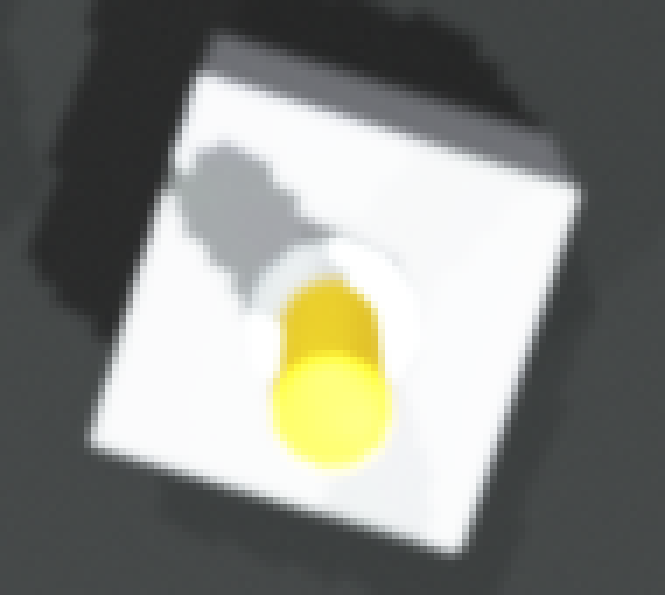

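```bash
python3 - <<'E'
from h import *
plan([.4354,.2576,.056])
E
```

```text
tcp [0.437  0.2565 0.221 ] yaw z -67.04 xaxis [ 1.2e-03  6.0e-04 -1.0e+00] w 0.0456 F [-0.09  0.46  0.44] t 4.1
 total tool shift units [ 0.8249 -0.0063 -0.0081] norm mm 164.98794533817625
```

>>> arm_command(increments=[0.1,-0.005,-0.006,0,0.16,0,0,0,0.16,0,0,0,0.16,0,0,0,0.12,0,0,0,0.08,0,0,0,0.04,0,0,0,0,0,0,0,0,0,0,0])

```text
t: 5.0
tcp_pos: [0.4356, 0.2578, 0.0569]
eef_rot: [0.59, 0.391, 0.589, -0.39]
contact_force: [0.8, 0.2, 0.4]
width: 0.0455
```

>>> arm_command(increments=[0,0,0,0,0,0,0,0,0,0,0,0,0,0,0,0,0,0,0,0,0,0,0,0,0,0,0,0,0,0,0,0], fingers=1, grip_force=40)

```text
t: 5.8
tcp_pos: [0.4349, 0.2578, 0.0561]
eef_rot: [0.59, 0.39, 0.59, -0.39]
contact_force: [-0.7, -0.6, 5.6]
width: 0.013
```

```bash
python3 - <<'E'
from h import *
plan([.4354,.2576,.056])
plan([.4354,.2576,.276])
E
```

```text
tcp [0.4349 0.2578 0.0561] yaw z -66.98 xaxis [ 1.e-04  1.e-04 -1.e+00] w 0.013 F [-0.68 -0.63  5.6 ] t 5.8
 total tool shift units [0.0005 0.0017 0.0019] norm mm 0.5184025971001089
tcp [0.4349 0.2578 0.0561] yaw z -66.98 xaxis [ 1.e-04  1.e-04 -1.e+00] w 0.013 F [-0.68 -0.63  5.6 ] t 5.8
 total tool shift units [-1.0995  0.0019  0.0019] norm mm 219.90152281568137
```

>>> arm_command(increments=[-0.06,0,0,0,-0.16,0,0,0,-0.2,0,0,0,-0.2,0,0,0,-0.2,0,0,0,-0.16,0,0,0,-0.08,0,0,0,0,0,0,0])

```text
t: 6.6
tcp_pos: [0.4357, 0.2582, 0.2708]
eef_rot: [0.59, 0.392, 0.589, -0.389]
contact_force: [0.1, -0.1, -1.1]
width: 0.0133
```

```bash
python3 - <<'E'
from h import *
f=np.load("pics/w1.npz");T,K=f["T"],f["K"]
h=rayz(290.8,145.5,.1535,T,K);print(h)
plan([h[0],h[1],.245])
p,d,T,K=cam("wrist","w3")
E
```

```text
[0.59957272 0.00882019 0.1535    ]
tcp [0.4357 0.2582 0.2708] yaw z -66.98 xaxis [ 0.0039  0.0021 -1.    ] w 0.0133 F [ 0.09 -0.07 -1.05] t 6.6
 total tool shift units [0.1297 0.2659 1.4683] norm mm 299.57102427300975
```

View pics/w3.png

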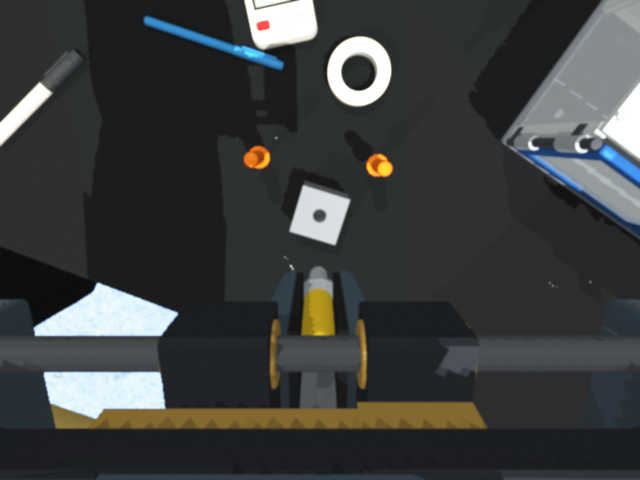

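The pin is held: yellow handle at (318,310), tip at (318,270). The stand's hole stands empty at (319,215).

```bash
python3 - <<'E'
from h import *
f=np.load("pics/w3.npz");T,K=f["T"],f["K"]
print(rayz(319.3,215.3,.045,T,K), rayz(318.3,269,.2708-.047,T,K))
cv2.imwrite("pics/w3c.png",cv2.resize(f["p"][170:345,270:370][:,:,::-1],None,fx=5,fy=5,interpolation=0)[:870])
E
```

```text
[0.43405692 0.25685488 0.045     ] [0.43620404 0.2589415  0.2238    ]
```

>>> arm_command(increments=[0,0.02,0.14,0,0,0.04,0.2,0,0,0.04,0.2,0,0,0.04,0.2,0,0,0.04,0.2,0,0,0.04,0.2,0,0.05,0.03,0.17,0,0.05,0.016,0.1,0,0.03,0,0.058,0,0,0,0,0,0,0,0,0])

```text
t: 7.75
tcp_pos: [0.5979, 0.0091, 0.2416]
eef_rot: [0.589, 0.39, 0.59, -0.39]
contact_force: [0.1, 1.1, 0.4]
width: 0.0135
```

```bash
python3 - <<'E'
from h import *
plan([.5996,.0088,.245])
p,d,T,K=cam("wrist","w4")
cv2.imwrite("pics/w4c.png",cv2.resize(p[180:320,240:400][:,:,::-1],None,fx=5,fy=4.28,interpolation=0)[:600])
print(proj([.5996,.0088,.1535],T,K),rayz(318.3,269,.245-.047,T,K))
E
```

```text
tcp [0.5979 0.0091 0.2416] yaw z -66.97 xaxis [-1.1e-03  2.0e-04 -1.0e+00] w 0.0135 F [0.13 1.12 0.43] t 7.75
 total tool shift units [-0.0172  0.0071  0.0048] norm mm 3.8520917225675912
[320.33771534 248.13294889] [0.5993198  0.01020772 0.198     ]
```

View pics/w4.png

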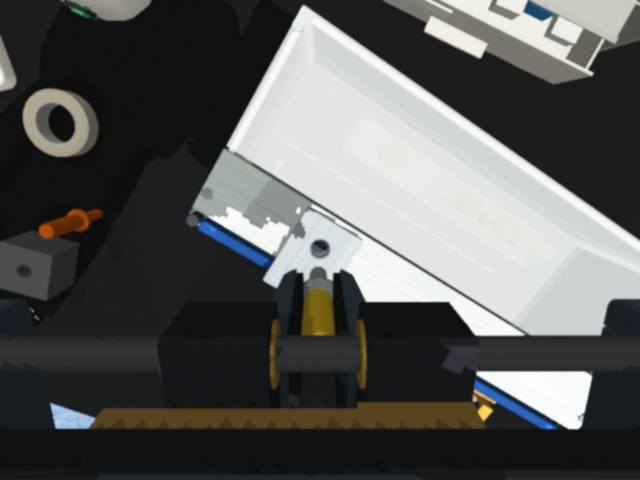

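View pics/w4c.png

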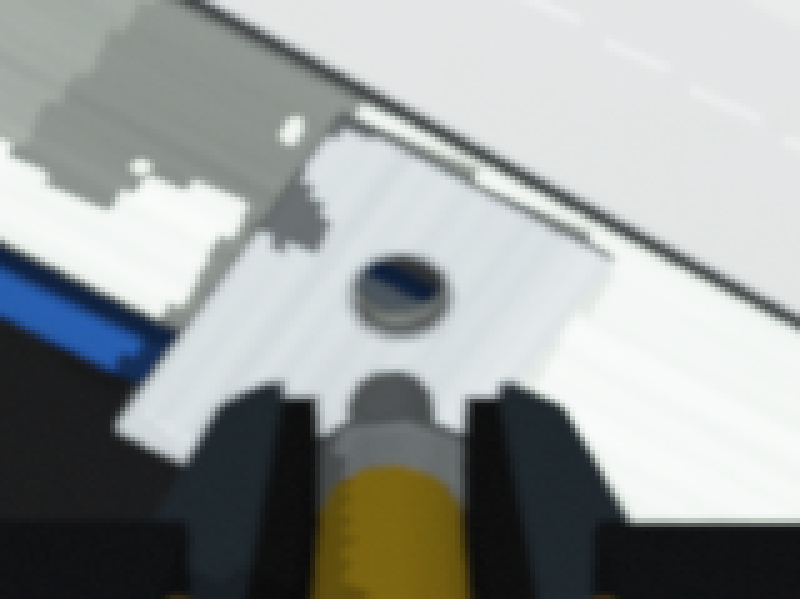

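```bash
python3 - <<'E'
from h import *
f=np.load("pics/w4.npz");T,K=f["T"],f["K"]
i=env.camera_info("wrist")["T_tool_cam"]
for x in (.045,.047,.049):
  for y in (-.002,0,.002): print(x,y,proj([x,y+.0035,0],i,K), "collar rim",proj([x-.036,y+.011,0],i,K))
print(rayz(320.6,248.5,.1535,T,K))
plan([.5995,.0087,.2])
E
```

```text
0.045 -0.002 [319.0148065 268.6075013] collar rim [319.20383017 278.16193131]
0.045 0 [319.01650996 265.34846277] collar rim [319.20639596 274.3055475 ]
0.045 0.002 [319.01822155 262.07387793] collar rim [319.20897635 270.42723326]
0.047 -0.002 [319.00641439 267.49386526] collar rim [319.19197437 276.74280056]
0.047 0 [319.0080838  264.25946627] collar rim [319.19448134 272.92081853]
0.047 0.002 [319.00976111 261.0097679 ] collar rim [319.19700243 269.07731864]
0.049 -0.002 [318.99816123 266.39866624] collar rim [319.18035161 275.35156515]
0.049 0 [318.99979748 263.18854105] collar rim [319.18280157 271.56338432]
0.049 0.002 [319.0014414  259.96335758] collar rim [319.18526519 267.75408672]
[0.59942882 0.0085307  0.1535    ]
tcp [0.5981 0.0093 0.242 ] yaw z -66.93 xaxis [-2.e-04  2.e-04 -1.e+00] w 0.0131 F [-0.31 -0.1  -0.75] t 7.8
 total tool shift units [0.2102 0.0053 0.0057] norm mm 42.0602903117192
```

>>> arm_command(increments=[0.06,0.008,0.003,0,0.06,0.006,0.003,0,0.04,0,0,0,0.015,0,0,0,0,0,0,0,0,0,0,0])

```text
t: 8.4
tcp_pos: [0.6018, 0.0083, 0.2071]
eef_rot: [0.59, 0.39, 0.59, -0.39]
contact_force: [0.6, 0.4, -1.6]
width: 0.0134
```

```bash
python3 - <<'E'
from h import *
plan([.6010,.0093,.1645])
p,d,T,K=cam("wrist","w5")
cv2.imwrite("pics/w5c.png",cv2.resize(p[220:320,260:380][:,:,::-1],None,fx=6,fy=6,interpolation=0))
print(proj([.5995,.0087,.1535],T,K))
E
```

```text
tcp [0.6018 0.0083 0.2071] yaw z -66.98 xaxis [ 2.e-04 -0.e+00 -1.e+00] w 0.0134 F [ 0.6   0.43 -1.57] t 8.4
 total tool shift units [ 0.2129 -0.0018 -0.006 ] norm mm 42.60628498767322
[316.92472397 269.39760827]
```

View pics/w5c.png

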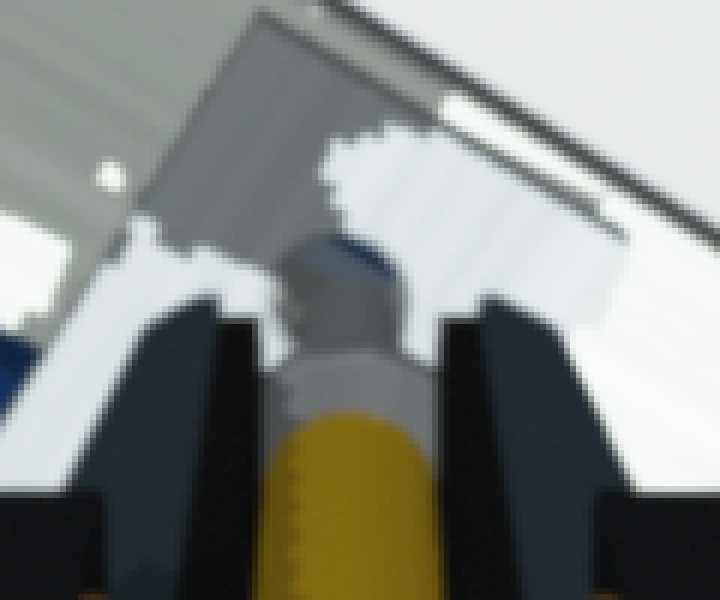

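>>> arm_command(increments=[0,-0.001,-0.005,0,0.02,0,0,0,0.025,0,0,0,0.025,0,0,0,0.025,0,0,0,0,0,0,0])

```text
t: 9.05
tcp_pos: [0.6006, 0.0092, 0.1869]
eef_rot: [0.589, 0.39, 0.59, -0.39]
contact_force: [-0.7, 0.3, -1.8]
width: 0.0134
```

```bash
python3 - <<'E'
from h import *
plan([.6005,.0093,.1645])
E
```

```text
tcp [0.6006 0.0092 0.1869] yaw z -66.98 xaxis [-0.0014  0.     -1.    ] w 0.0134 F [-0.72  0.28 -1.85] t 9.05
 total tool shift units [ 0.1121 -0.     -0.0006] norm mm 22.417707846272066
```

>>> arm_command(increments=[0.03,0,0,0,0.03,0,0,0,0.025,0,0,0,0.015,0,0,0,0,0,0,0,0,0,0,0])

```text
t: 9.65
tcp_pos: [0.6011, 0.0092, 0.168]
eef_rot: [0.59, 0.39, 0.59, -0.39]
contact_force: [0.3, -1.0, -1.7]
width: 0.0131
```

```bash
python3 - <<'E'
from h import *
plan([.6005,.0093,.1645])
p,d,T,K=cam("wrist","w6")
cv2.imwrite("pics/w6c.png",cv2.resize(p[220:320,260:380][:,:,::-1],None,fx=6,fy=6,interpolation=0))
E
```

```text
tcp [0.6011 0.0092 0.168 ] yaw z -66.98 xaxis [ 0.  0. -1.] w 0.0131 F [ 0.27 -1.05 -1.66] t 9.65
 total tool shift units [ 0.0175 -0.0027 -0.0018] norm mm 3.556897295005829
```

View pics/w6c.png

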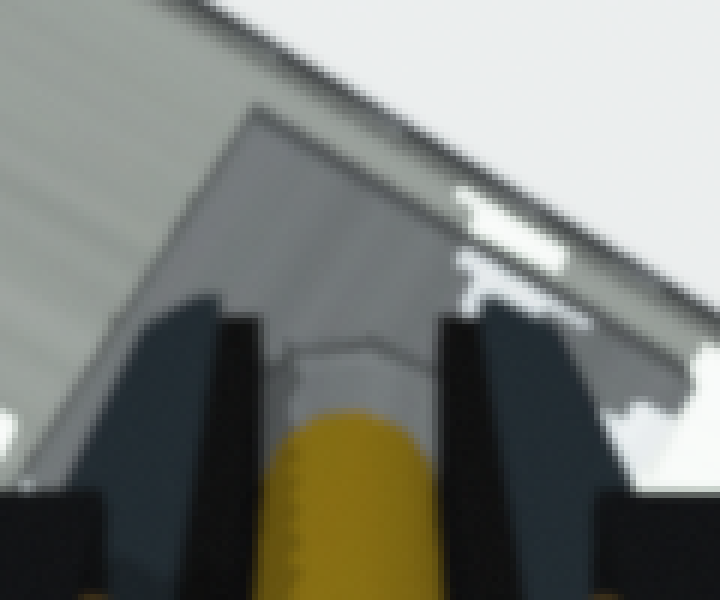

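The collar is a few millimetres above the strap, with the shank in the hole.

>>> arm_command(increments=[0.008,0,0,0,0.006,0,0,0,0.005,0,0,0,0,0,0,0,0,0,0,0])

```text
t: 10.2
tcp_pos: [0.6012, 0.0092, 0.1646]
eef_rot: [0.59, 0.39, 0.59, -0.39]
contact_force: [-2.5, -1.2, 5.6]
width: 0.0134
```

>>> arm_command(increments=[0,0,0,0,0,0,0,0,0,0,0,0,0,0,0,0,0,0,0,0], fingers=0.5)

```text
t: 10.7
tcp_pos: [0.6011, 0.0092, 0.1641]
eef_rot: [0.59, 0.39, 0.59, -0.39]
contact_force: [-0.2, -0.7, 0.7]
width: 0.0454
```

>>> arm_command(increments=[-0.06,0,0,0,-0.15,0,0,0,-0.22,0,0,0,-0.22,0,0,0,-0.1,0,0,0,0,0,0,0,0,0,0,0])

```text
t: 11.4
tcp_pos: [0.6009, 0.0092, 0.3144]
eef_rot: [0.59, 0.39, 0.59, -0.39]
contact_force: [0.2, 0.5, -0.1]
width: 0.0456
```

```bash
python3 - <<'E'
from h import *
p,d,T,K=cam("wrist","w7")
W=world(d,T,K)
hsv=cv2.cvtColor(p,cv2.COLOR_RGB2HSV)
y=(hsv[...,0]>22)&(hsv[...,0]<34)&(hsv[...,1]>120)&(hsv[...,2]>90)
n,l,st,c=cv2.connectedComponentsWithStats(y.astype(np.uint8))
for i in range(1,n):
    if st[i,4]>60: print(st[i],np.nanmedian(W[l==i],0).round(4),np.nanpercentile(W[l==i][:,2],[5,95]).round(4))
red=((hsv[...,0]<8)|(hsv[...,0]>172))&(hsv[...,1]>180)&(hsv[...,2]>100)
n,l,st,c=cv2.connectedComponentsWithStats(red.astype(np.uint8))
for i in range(1,n):
    if st[i,4]>60: print("red",st[i],c[i],np.nanmedian(W[l==i],0).round(4),rayz(*c[i],.204,T,K))
plan([.53,-.1035,.154])
E
```

```text
[310 223  17  28 390] [0.6033 0.0108 0.2029] [0.172  0.2049]
tcp [0.6005 0.0092 0.3134] yaw z -66.98 xaxis [-0.0011  0.     -1.    ] w 0.0456 F [ 1.02 -0.26 -0.54] t 11.45
 total tool shift units [ 0.7973 -0.544   0.3811] norm mm 207.5368829481123
```

View pics/w7.png

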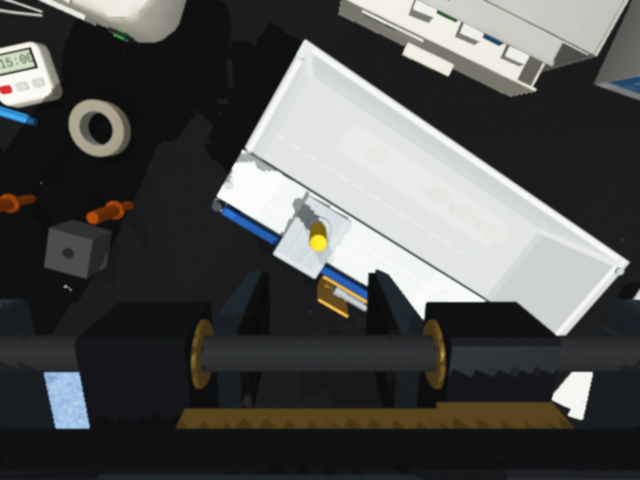

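The pin handle is at (318,240) with its top at z ≈ 0.203–0.205, so it is home (expected 0.2035). Next is the knob.

```bash
python3 - <<'E'
from h import *
plan([.5315,-.103,.26])
E
```

```text
tcp [0.6005 0.0092 0.3134] yaw z -66.98 xaxis [-0.0011  0.     -1.    ] w 0.0456 F [ 1.02 -0.26 -0.54] t 11.45
 total tool shift units [ 0.2672 -0.5367  0.3815] norm mm 142.11875696735387
```

>>> arm_command(increments=[0,-0.08,0.06,0,0.03,-0.15,0.1,0,0.06,-0.15,0.1,0,0.09,-0.1,0.08,0,0.087,-0.057,0.041,0,0,0,0,0,0,0,0,0])

```text
t: 12.15
tcp_pos: [0.5315, -0.1032, 0.2603]
eef_rot: [0.589, 0.39, 0.59, -0.391]
contact_force: [-0.9, 0.0, -0.0]
width: 0.0459
```

```bash
python3 - <<'E'
from h import *
p,d,T,K=cam("wrist","w8")
W=world(d,T,K)
hsv=cv2.cvtColor(p,cv2.COLOR_RGB2HSV)
red=((hsv[...,0]<8)|(hsv[...,0]>172))&(hsv[...,1]>180)&(hsv[...,2]>100)
n,l,st,c=cv2.connectedComponentsWithStats(red.astype(np.uint8))
for i in range(1,n):
    if st[i,4]>60: print("red",st[i],c[i],np.nanmedian(W[l==i],0).round(4),rayz(*c[i],.204,T,K))
plan([.5315,-.103,.156])
E
```

```text
red [306 252  27  26 510] [318.70784314 264.80196078] [ 0.5315 -0.1029  0.2044] [ 0.5314232  -0.10300655  0.204     ]
tcp [ 0.5322 -0.1029  0.261 ] yaw z -66.99 xaxis [-1.e-04  1.e-04 -1.e+00] w 0.0457 F [0.01 0.18 0.74] t 12.2
 total tool shift units [ 0.5249 -0.0033 -0.0008] norm mm 104.98357991510713
```

View pics/w8.png

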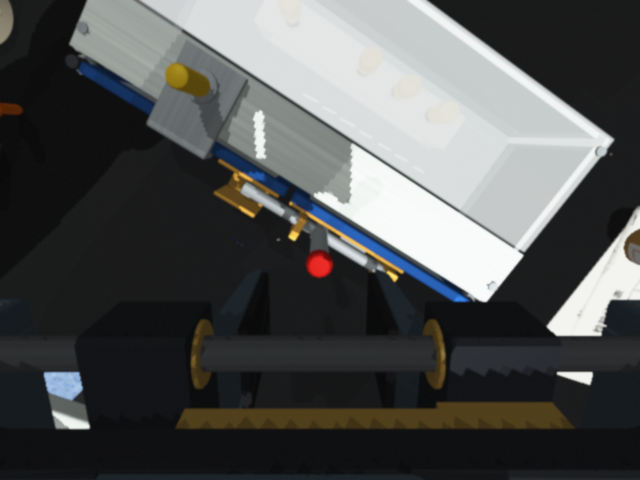

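The red cap at (319,265) is centred between the fingers, and the yellow pin at (190,80) still stands home.

>>> arm_command(increments=[0.06,-0.003,0,0,0.12,0,0,0,0.14,0,0,0,0.12,0,0,0,0.06,0,0,0,0.025,0,0,0,0,0,0,0,0,0,0,0])

```text
t: 13.0
tcp_pos: [0.5321, -0.1032, 0.1566]
eef_rot: [0.59, 0.39, 0.589, -0.39]
contact_force: [-0.1, -0.2, -0.5]
width: 0.0455
```

>>> arm_command(increments=[0,0,0,0,0,0,0,0,0,0,0,0,0,0,0,0,0,0,0,0,0,0,0,0,0,0,0,0], fingers=1, grip_force=35)

```text
t: 13.7
tcp_pos: [0.5317, -0.1032, 0.156]
eef_rot: [0.59, 0.39, 0.59, -0.39]
contact_force: [1.4, -0.0, 3.9]
width: 0.0146
```

```bash
python3 - <<'E'
from h import *
plan([.5315,-.103,.169])
# cage frame from hole & knob: solve yaw,draw
h=np.array([.5997,.0087]);k=np.array([.5314,-.103]);v=h-k
D=np.hypot(*v);s=np.sqrt(D**2-50**2*1e-6)-.117
a=np.arctan2(v[1],v[0])-np.arctan2(.117+s,.05);print("draw",s,"yaw deg",np.degrees(a))
c,si=np.cos(a),np.sin(a);Rc=np.array([[c,-si],[si,c]])
o=h-Rc@[-.046,.085];print("cage origin",o,"hinge",o+Rc@[-.078,-.170])
E
```

```text
tcp [ 0.5317 -0.1032  0.156 ] yaw z -66.98 xaxis [ 5.e-04 -1.e-04 -1.e+00] w 0.0146 F [ 1.41 -0.01  3.87] t 13.7
 total tool shift units [-0.0652 -0.0007 -0.0015] norm mm 13.053793655246887
draw 0.004003223097568787 yaw deg -8.993079366699304
cage origin [ 0.63184774 -0.08244561] hinge [ 0.528233   -0.23816326]
```

>>> arm_command(increments=[-0.005,0,0,0,-0.01,0,0,0,-0.015,0,0,0,0,0,0,0])

```text
t: 14.1
tcp_pos: [0.5316, -0.1032, 0.1621]
eef_rot: [0.59, 0.39, 0.59, -0.39]
contact_force: [0.2, -0.8, -0.9]
width: 0.0147
```

```bash
python3 - <<'E'
from h import *
plan([.5315,-.103,.169])
for n in ["scene","wrist"]:
    p,d,T,K=cam(n,n+"9")
    if n=="scene": cv2.imwrite("pics/s9c.png",cv2.resize(p[170:270,260:400][:,:,::-1],None,fx=5.5,fy=5.5,interpolation=2))
E
```

```text
tcp [ 0.5316 -0.1032  0.1621] yaw z -66.98 xaxis [ 4.e-04 -1.e-04 -1.e+00] w 0.0147 F [ 0.19 -0.79 -0.95] t 14.1
 total tool shift units [-0.0344 -0.0001 -0.0012] norm mm 6.881914382015434
```

View pics/s9c.png

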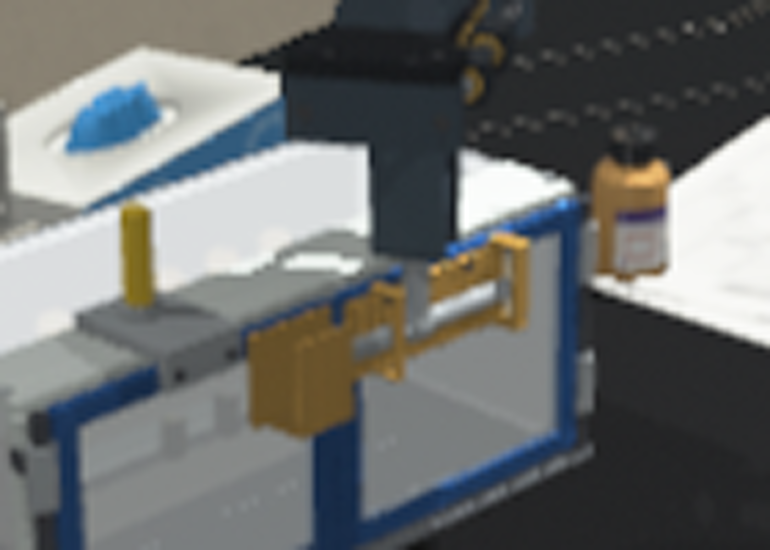

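View pics/wrist9.png

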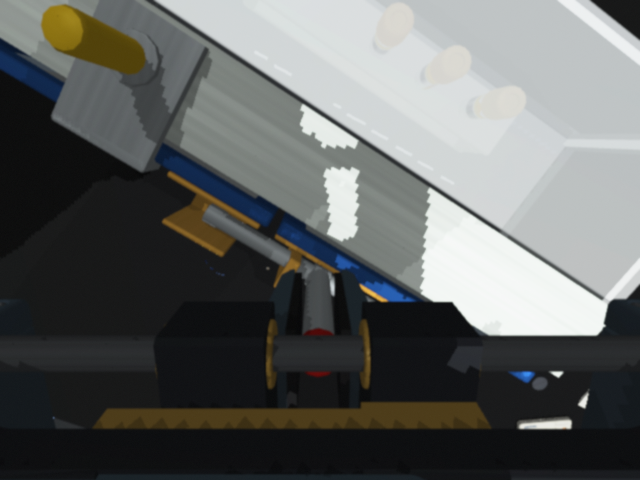

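Gripped on the stem, the bolt is rising (in the scene crop the fingers hold the knob at about (415,270), with the pin home at (137,255)). I'll keep lifting, then draw.

>>> arm_command(increments=[-0.015,0,0,0,-0.015,0,0,0,-0.003,0,0,0,0,0,0,0,0,0,0,0])

```text
t: 14.7
tcp_pos: [0.5315, -0.1032, 0.1683]
eef_rot: [0.59, 0.39, 0.59, -0.39]
contact_force: [0.7, -0.4, -1.4]
width: 0.0144
```

```bash
python3 - <<'E'
from h import *
plan([.5315,-.103,.169])
f=np.load("pics/wrist9.npz")
for n in ["wrist"]:
    p,d,T,K=cam(n,n+"10")
    hsv=cv2.cvtColor(p,cv2.COLOR_RGB2HSV)
    for q in (f["p"],p):
        hsv=cv2.cvtColor(q,cv2.COLOR_RGB2HSV);red=((hsv[...,0]<8)|(hsv[...,0]>172))&(hsv[...,1]>150)&(hsv[...,2]>60);red[:300]=0;red[:,:280]=0;red[:,360:]=0
        v,u=np.nonzero(red);print(u.mean(),v.mean(),v.min(),v.max(),red.sum())
E
```

```text
tcp [ 0.5315 -0.1032  0.1683] yaw z -66.98 xaxis [ 1.e-04 -0.e+00 -1.e+00] w 0.0144 F [ 0.65 -0.4  -1.39] t 14.7
 total tool shift units [-0.0033  0.0004 -0.0009] norm mm 0.685221018222768
318.4673366834171 349.90452261306535 329 376 199
318.6839378238342 349.3834196891192 329 376 193
```

View pics/wrist10.png

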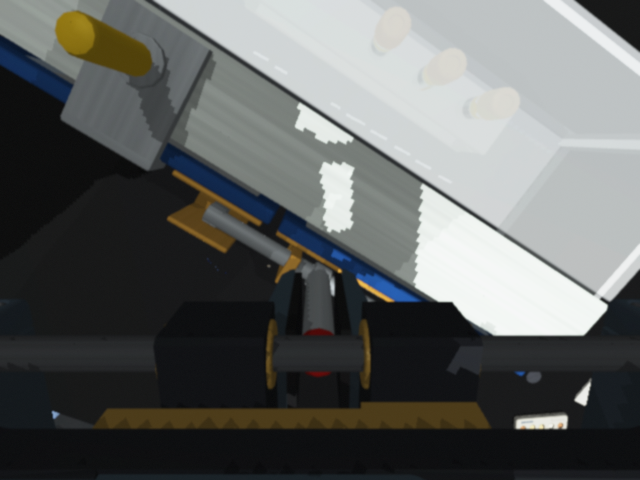

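The cap keeps its place (318,350) in the gripper's view, so the bolt is following (12 mm up). Drawing now.

>>> arm_command(increments=[0,-0.008,0.012,0,0,-0.016,0.025,0,0,-0.016,0.025,0,0,0,0,0])

```text
t: 15.15
tcp_pos: [0.5288, -0.1186, 0.1683]
eef_rot: [0.59, 0.39, 0.59, -0.39]
contact_force: [1.1, -1.6, -1.1]
width: 0.0145
```

>>> arm_command(increments=[0,-0.016,0.025,0,0,-0.016,0.025,0,0,-0.016,0.025,0,0,-0.009,0.015,0,0,0,0,0,0,0,0,0])

```text
t: 15.75
tcp_pos: [0.5256, -0.139, 0.1684]
eef_rot: [0.59, 0.39, 0.59, -0.39]
contact_force: [1.7, -1.2, -1.0]
width: 0.0147
```

```bash
python3 - <<'E'
from h import *
plan([.5315,-.103,.169])
p,d,T,K=cam("wrist","wrist11")
p,d,T,K=cam("scene","scene11")
cv2.imwrite("pics/s11c.png",cv2.resize(p[170:270,260:400][:,:,::-1],None,fx=5.5,fy=5.5,interpolation=2))
E
```

```text
tcp [ 0.5256 -0.139   0.1684] yaw z -66.99 xaxis [ 2.e-04 -3.e-04 -1.e+00] w 0.0147 F [ 1.69 -1.23 -0.95] t 15.75
 total tool shift units [-0.0031  0.0977 -0.154 ] norm mm 36.474069547645136
```

View pics/wrist11.png

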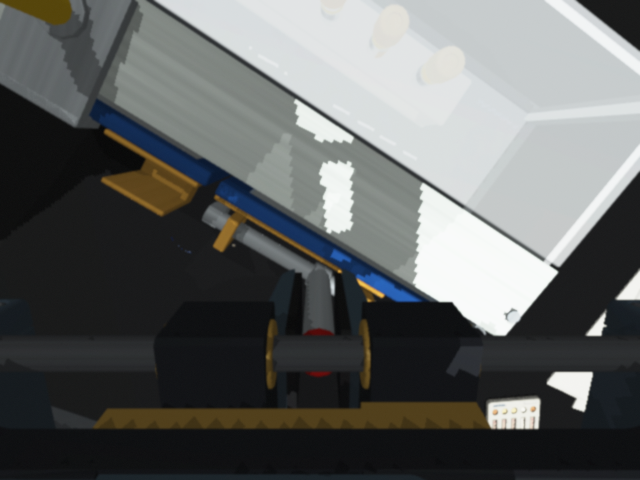

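View pics/s11c.png

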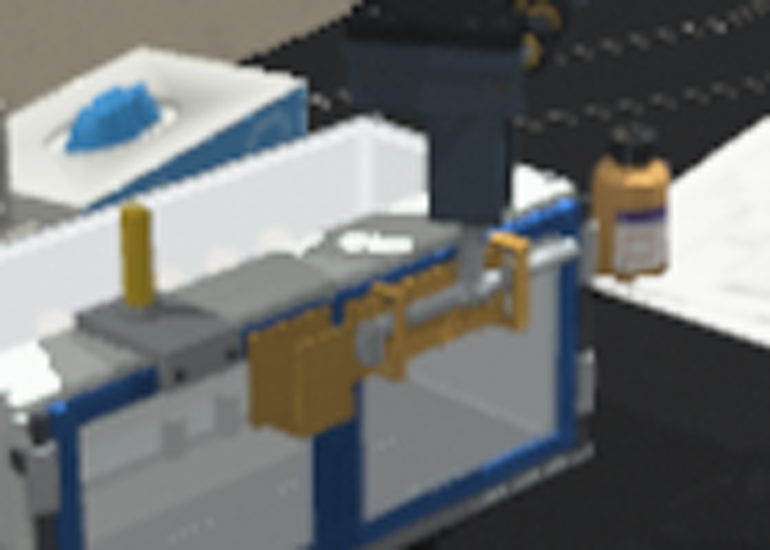

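The bolt's toe is clear of the keeper: in the wrist view the rod's end at (213,213) is well away from the keeper at (150,185). Now swing the gate about its hinge.

>>> arm_command(increments=[0,-0.008,-0.003,-0.008,0,-0.015,-0.006,-0.016,0,-0.015,-0.006,-0.016,0,-0.015,-0.006,-0.016,0,-0.015,-0.006,-0.016,0,-0.015,-0.006,-0.016,0,-0.015,-0.006,-0.016,0,-0.008,-0.003,-0.008,0,0,0,0])

```text
t: 16.75
tcp_pos: [0.5028, -0.1415, 0.1684]
eef_rot: [0.631, 0.318, 0.631, -0.318]
contact_force: [1.9, 0.4, -0.1]
width: 0.0151
```

```bash
cat > g.py <<'E'
from h import *
H=np.array([.5282,-.2382]); r0=np.array([.5256,-.139])-H
s=env.observe();r=s["tcp_pos"][:2]-H
print("swing deg",np.degrees(np.arctan2(r[1],r[0])-np.arctan2(r0[1],r0[0])),"rad",np.hypot(*r),np.hypot(*r0))
Rm=rot(s["eef_rot"]);print("tool turned",np.degrees(np.arctan2(Rm[1,2],Rm[0,2]))+66.98)
for D in (30,):
    a=np.radians(D);c,si=np.cos(a),np.sin(a);t=H+np.array([[c,-si],[si,c]])@r0
    plan([t[0],t[1],.1684])
E
python3 g.py
```

```text
swing deg 13.218509169598944 rad 0.09993174901806763 0.09923406673113824
tool turned 13.462175242687252
tcp [ 0.5028 -0.1415  0.1684] yaw z -53.52 xaxis [ 0.e+00  1.e-04 -1.e+00] w 0.0151 F [ 1.89  0.42 -0.12] t 16.75
 total tool shift units [-0.0002 -0.1422 -0.0302] norm mm 29.071148110551015
```

>>> arm_command(increments=[0,-0.008,-0.003,-0.008,0,-0.015,-0.005,-0.0155,0,-0.015,-0.005,-0.0155,0,-0.015,-0.005,-0.0155,0,-0.015,-0.005,-0.0155,0,-0.015,-0.005,-0.0155,0,-0.015,-0.005,-0.0155,0,-0.015,-0.005,-0.0155,0,-0.015,-0.005,-0.0155,0,-0.007,-0.003,-0.007,0,0,0,0,0,0,0,0])

```text
t: 17.95
tcp_pos: [0.4772, -0.1536, 0.1683]
eef_rot: [0.671, 0.224, 0.671, -0.224]
contact_force: [2.5, 1.1, -1.8]
width: 0.0148
```

```bash
python3 g.py; python3 - <<'E'
from h import *
p,d,T,K=cam("wrist","wrist12")
p,d,T,K=cam("scene","scene12")
cv2.imwrite("pics/s12c.png",cv2.resize(p[170:290,240:400][:,:,::-1],None,fx=4.9,fy=4.9,interpolation=2))
p,d,T,K=cam("top","top12");
cv2.imwrite("pics/t12c.png",cv2.resize(p[160:280,240:400][:,:,::-1],None,fx=4.9,fy=4.9,interpolation=2))
E
```

```text
swing deg 29.575325204258714 rad 0.09882506220625038 0.09923406673113824
tool turned 30.08292063759567
tcp [ 0.4772 -0.1536  0.1683] yaw z -36.9 xaxis [-2.e-04  2.e-04 -1.e+00] w 0.0148 F [ 2.49  1.1  -1.8 ] t 17.95
 total tool shift units [-0.0005 -0.0026 -0.0033] norm mm 0.8472632309994618
```

View pics/wrist12.png

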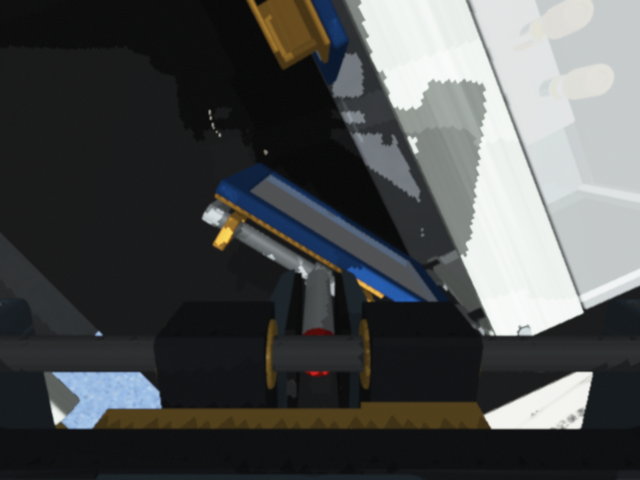

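View pics/s12c.png

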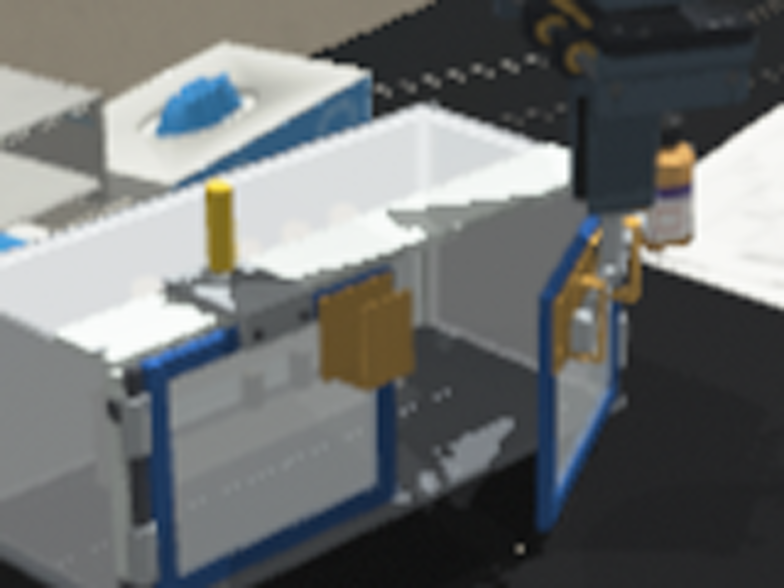

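View pics/t12c.png

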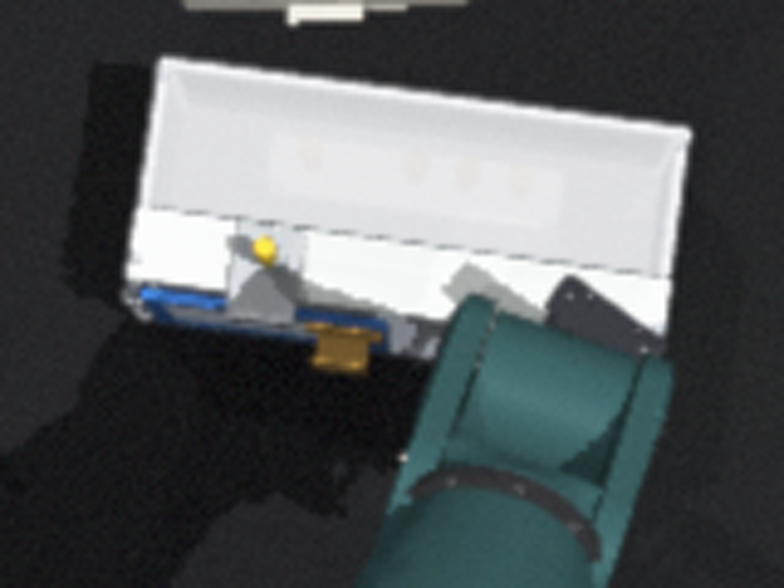

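The wrist view shows the gate's blue top edge from (250,175) to (440,300), clear of the guard's front edge. The pin is still home and the left leaf shut. I'll check the angle from depth.

```bash
python3 - <<'E'
from h import *
f=np.load("pics/wrist12.npz");p,d,T,K=f["p"],f["d"],f["T"],f["K"]
W=world(d,T,K);hsv=cv2.cvtColor(p,cv2.COLOR_RGB2HSV)
b=(hsv[...,0]>100)&(hsv[...,0]<125)&(hsv[...,1]>150)&(abs(W[...,2]-.144)<.005)
b[:150]=0;b[:,450:]=0;b[320:]=0
q=W[b][:,:2];l=cv2.fitLine(q.astype(np.float32),cv2.DIST_HUBER,0,.001,.001).ravel();ang=np.degrees(np.arctan2(l[1],l[0]));print(b.sum(),l,ang)
f=np.load("pics/w8.npz");p,d,T,K=f["p"],f["d"],f["T"],f["K"]
W=world(d,T,K);hsv=cv2.cvtColor(p,cv2.COLOR_RGB2HSV)
b=(hsv[...,0]>100)&(hsv[...,0]<125)&(hsv[...,1]>150)&(abs(W[...,2]-.144)<.005);b[320:]=0
q=W[b][:,:2];l=cv2.fitLine(q.astype(np.float32),cv2.DIST_HUBER,0,.001,.001).ravel();print(b.sum(),l,np.degrees(np.arctan2(l[1],l[0])))
print(env.observe()["t"],env.observe()["tcp_pos"],env.observe()["joint_pos"].round(2))
f=np.load("pics/top12.npz");p,d,T,K=f["p"],f["d"],f["T"],f["K"]
W=world(d,T,K);hsv=cv2.cvtColor(p,cv2.COLOR_RGB2HSV);y=(hsv[...,0]>22)&(hsv[...,0]<34)&(hsv[...,1]>150);y[:195]=0;y[218:]=0;y[:,:285]=0;y[:,305:]=0
print("pin top",y.sum(),np.nanmedian(W[y],0),np.nanmax(W[y][:,2]))
E
```

```text
3508 [ 0.3636924  -0.9315191   0.48938918 -0.13277084] -68.67286
3981 [ 0.1553647   0.98785716  0.55555105 -0.0677536 ] 81.06205
18.1 [ 0.4772292  -0.15360148  0.16830826] [-0.36  0.13  2.15  0.    0.86  0.29]
pin top 14 [0.5980786  0.00827668 0.20035273] 0.21008922845502487
```

>>> arm_command(increments=[0,0,0,0,0,0,0,0,0,0,0,0,0,0,0,0,0,0,0,0])

```text
t: 18.6
tcp_pos: [0.4772, -0.1537, 0.1683]
eef_rot: [0.671, 0.224, 0.671, -0.224]
contact_force: [2.9, 1.9, -1.0]
width: 0.0145
```

```bash
python3 g.py; python3 -c "
from rig import env
print(abs(env.observe()['joint_velocities']).max()); print(env.sign_off())"
```

```text
swing deg 29.596854010404147 rad 0.09868061243719166 0.09923406673113824
tool turned 30.120161832709044
tcp [ 0.4772 -0.1537  0.1683] yaw z -36.86 xaxis [ 1.e-04 -0.e+00 -1.e+00] w 0.0145 F [ 2.92  1.88 -1.03] t 18.6
 total tool shift units [-0.0003 -0.0022 -0.0039] norm mm 0.8918395427987778
0.002172643854981945
the job is handed in; nothing more can be done
None
```

The job is handed in at 18.6 s, with the gate held steadily at about 30° and the pin home.

I took the yellow pin from its stand, lowered it through the strap and header until the collar touched (about 6–7 N), and let go. Then I lifted the bolt 12 mm by its knob, drew it back about 36 mm (to roughly 40 mm in all) and swung the gate open about its hinge.

Last checks:
- **Gate angle:** 29.6° from the arm's position and 30.3° from the depth picture. The arm was still and the spring pull was about 3 N.
- **Pin:** the top of its handle was at 203–205 mm just after I let go, against 203.5 mm expected. The last top-view reading gave only 14 noisy pixels (median 200 mm), but the pictures show the pin upright and home.
- **Left leaf and bystanders:** the last scene and top pictures show the left leaf shut. The arm went near no bystander, but I did not check their positions separately.
- **Grip:** the opening read 14.5 mm on a stem described as 13 mm, so the pads may be touching the edge of the cap. The knob followed the gripper without slipping.

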